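Count to the third gap and slide the nail brush home

ROBOT

A 6-joint arm with a two-finger parallel gripper is mounted at the origin on the work surface. World frame = base frame: x ahead of the robot, y to its left, z up, the work surface at z = 0. Lengths are in mm, angles in degrees, forces in N, time in s.
With the tool pointing down it reaches from about 300 to 850 mm from the base axis. Payload 4.2 kg.
Tool frame: the origin (TCP) lies at the very end of the fingers, on their centre line; the grasp point (between the pads) lies 19 mm behind it (env.grip_depth is the distance from the TCP to the grasp point, in mm); z points along the fingers, y is the line along which they close (so a half turn about z gives the same grasp; the last joint's range is limited). The gripper opens to 91 mm and grips with 3 to 60 N. Pads are 32 mm wide; open, the fingers measure 118 mm over their backs; the gripper's body (76 mm by 178 mm) begins 60 mm behind the grasp point.
Start: joints at [-70.187, 18.312, 89.639, -0, 72.044, -1.146], TCP at [205.68, -536.972, 213.976] pointing down, gripper open.
Joint ranges: [-177.97, 177.97], [-48.28, 115.42], [12.27, 149.76], [-77.06, 257.06], [2.81, 150.46], [-146.56, 146.56]. Speed limits (degrees/s): [147.25, 147.25, 180, 180, 180, 180].

INTERFACE

Orientations are given as [roll, pitch, yaw] about the fixed x, y, z axes, in that order (R = Rz(yaw) Ry(pitch) Rx(roll)).
In Python, from workcell import env, cams gives the robot as it stands.
- The arm moves only by the tool apply_moves, never from a script. Its argument "deltas" is a list of rows, each a list of 5 numbers: the shift along the tool's x, y, z in m, then the turn about the tool's z in rad, then the opening, from -1 (shut) to 1 (fully open), so that 0 is half open. In form: [[tx, ty, tz, roll, gripper], ...]. A call has 1 to 5 rows; each row is the pose to reach, as a shift and turn from the pose commanded when the call began, along the tool's axes at that moment; what a row does not reach only later rows make up. A row lasts 1/10 s, in which the tool goes at most 50 mm and 8.59 degrees, less where a joint would pass 70% of its speed; a pose out of reach is approached as far as the arm can. A call with a gripper value outside its range is refused whole. The fingers move at their own pace and stop on an object; "grip_force" is the grip in N (left out, the last holds). Time passes only in rows, so rows that repeat a pose let the fingers close. It gives the time, the measured TCP pose, the force, the opening and the grip force at its end, in the units of the state.
- env.state(): the state, without advancing time (a new reading comes with each control period).
- cams.grab_frame(name): name is "scene" or "top" or "wrist"; returns the picture (400x640x3 uint8, blue, green, red); there is no depth.
- cams.get_calibration(name): a dict with "mtx" (3x3 intrinsics, pixels), "k1" (the pictures are not rectified: a ray, as slopes to the right and down, at radius r is drawn at 1 + k1 r^2 times it, then the intrinsics apply), "eye" and "attitude" of the camera in the world; the wrist camera has in their place "tool_from_camera" (4x4, takes a point from camera to tool coordinates, whose origin is the TCP and whose axes are the flange's). Camera axes: x right, y down, z forward; pixel columns grow to the right and rows downward; lengths in mm; the calibration is good to about 2 mm. A picture is of the moment at which its call begins: read the wrist's pose just before it. get_calibration takes no time and is no camera call.
- env.job_done(): hands the job in; it is judged then, once.
The state is a dict: "time_s": time; "qpos": joint angles; "qvel": joint speeds; "effort": joint torques, N m; "ee_pos": TCP position; "ee_rot": TCP orientation; "force": force on the tool from outside, world axes, zero at the start; "torque": the same for the moment, N m; "gripper_width": finger opening in mm; "gripper_force": force on a finger pad.
Only numpy, scipy, OpenCV 4.12 (cv2) and the standard library are available. Lean on these libraries where they do the work, as an engineer would, in place of code of your own. Each camera call takes 0.05 s, during which the arm holds its last target. There are 200 camera calls.

TASK

Count the gaps of the steel drying rack by touch, starting at the end with the round carrying ring: with closed fingertips touch the top rail over the first gap, then over the second, then over the third. Then push the nail brush, without lifting or tipping it, along the front of the rack and lengthwise into that third gap, fully home against the back stop. Leave the pump bottle, the ring dish and the comb where they are, and finish with the hand clear.

Things in the scene. Friction and masses are not known exactly. Their poses are not given: they have to be found in the camera images.
- rack: Fixed steel drying rack, 140 (x) by 250 (y) mm, on a granite ledge (top 20 mm above the work surface). Origin: its underside, on the ledge; +x away from the robot into the gaps, +y along the row to the ring end. Flat floor, top at z 3 mm. Six upright dividers 4 mm thick, x 30 to 80, top z 42 mm, make five gaps 42 mm wide centred at y 92 (first), 46, 0 (third), -46, -92 mm, open to -x and above.
- ring (a point): Centre of the horizontal steel carrying ring, 50 mm across, at the rack's +y end, beside the first gap: rack x 55, y 139, z 36 mm. Axes as the rack's.
- gap3_end (a point): Far end of the third gap at floor level (rack x 80, y 0, z 3 mm), on the inner face of the back stop, 30 mm high, that closes all gaps. Axes as the rack's.
- kerb (a point): Middle of the top of the low front kerb (rack x -49.5, y 0, z 9 mm), 5 mm thick, along the rack's whole front edge. Between it and the dividers lies an open strip of floor 77 mm deep, with open ends. Axes as the rack's.
- rail: Steel top rail, a round bar 10 mm thick, 230 mm long, along y over the dividers at rack x 65, top at z 62 mm. Origin: its top, over the third gap; axes as the rack's. It gives straight down on soft feet by up to 6 mm: it starts to move at about 1 N, needs about 4 N at the end, and springs back.
- rail1 (a point): Top of the rail over the middle of the first gap (beside the ring): rack y 92 mm. The rail over this gap is 42 mm long.
- rail2 (a point): Top of the rail over the middle of the second gap: rack y 46 mm.
- rail3 (a point): Top of the rail over the middle of the third gap: rack y 0.
- brush: Loose white nail brush, bristles down, 70 (x) by 34 (y) by 28 (z) mm, plan corners rounded by 8 mm, about 80 g. Origin: centre of its underside; x is its long axis. It starts on the rack's front strip, long axis about along the rack's x, anywhere along the row. Fully home, its origin is at rack x 45 mm and its near end stands out 20 mm before the dividers.
- bottle: Loose red pump bottle, 66 mm across, 166 mm tall, standing beyond the rack's -y end. Origin: centre of its underside.
- dish: Loose white ceramic ring dish, 90 mm across, 24 mm high, beyond the ring end (+y). Origin: centre of its underside.
- comb: Loose black wide-tooth comb lying flat, 170 (its y) by 48 by 6 mm, beyond the ring end (+y), nearer the robot than the dish. Origin: centre of its underside.
Things that resemble listed ones, but are neither listed nor needed, are in the scene too. There is more than one size of the brush; the one meant has the size given above.

How it is judged (in metres and radians):
On the way, in this order (a step that is already met when the one before it is completed fails the run):
1. the closed fingertips touch the rail over the first gap (within 17 mm of its middle), the brush not yet in a gap (contact force between the fingers and rail above 0.3 N and y of the grasp point in the frame of rack between 0.075 and 0.109 m and x of brush in the frame of rack below 0.02 m), for 0.1 s.
2. then over the second gap (contact force between the fingers and rail above 0.3 N and y of the grasp point in the frame of rack between 0.029 and 0.063 m and x of brush in the frame of rack below 0.02 m), for 0.1 s.
3. then over the third gap (contact force between the fingers and rail above 0.3 N and y of the grasp point in the frame of rack between -0.017 and 0.017 m and x of brush in the frame of rack below 0.02 m), for 0.1 s.
4. then the brush is home in the third gap (x of brush in the frame of rack above 0.04 m and y of brush in the frame of rack between -0.007 and 0.007 m and z of brush in the frame of rack below 0.008 m and angle between brush's own z axis and vertical below 0.1 rad and angle between the x axis of brush and the x axis of rack, either way round below 0.15 rad), for 0.2 s.
At the end, for the whole second after the job is handed in: The brush lies flat and at rest in the third gap, its origin within 5 mm of fully home (rack x over 40 mm), within 7 mm of the gap's middle, its long axis within 0.15 rad of the gap's; the rail was touched over gaps one, two and three in that order before the brush went in (all of step 4 and linear speed of brush below 0.01 m/s).
It fails at once if the brush is lifted more than 12 mm off the rack floor (z of brush in the frame of rack above 0.015 m).
It fails at once if the brush is tipped by more than 0.4 rad (angle between brush's own z axis and vertical above 0.4 rad).
It fails at once if the bottle, dish or comb is moved more than 15 mm (distance of any of bottle, dish, comb from where it was at the start of the episode above 0.015 m).
It also fails if it takes over 56 s, if anything falls off the work surface, if the arm or the gripper's body presses on something with over 40 N, if the wrist force passes 120 N, or if a joint passes its speed limit or range.

## Working session

There is one attempt and no reset: what is moved stays moved. The work goes in short steps, Python scripts to look and compute and a tool call to move; the robot and the scene stay as the last step left them, time stands still between calls to the robot, and variables do not carry over. Pictures are saved under pics/ and viewed, at most 10 in all, crops included, and the job is handed in when it is done.

Besides the shell and the picture viewer there is one more tool, called after "Request:" as name([rows], argument=value, ...), one row to a line, values as JSON. apply_moves: Moves the arm, as the interface text tells. Its arguments: {"type":"object","properties":{"deltas":{"type":"array"},"grip_force":{"type":"number"}},"required":["deltas"]}

```bash
mkdir -p pics; ls; python3 - <<'E'
from workcell import env,cams
import cv2
for n in ("scene","top"):
    cv2.imwrite(f"pics/{n}0.png",cams.grab_frame(n)); c=cams.get_calibration(n); print(n,c)
print(cams.get_calibration("wrist")); s=env.state(); print(s["time_s"],s["ee_pos"],s["ee_rot"],s["force"])
E
```

```text
pics
scene {'mtx': array([[476.28437182,   0.        , 321.90997872],
       [  0.        , 476.28437182, 192.85363772],
       [  0.        ,   0.        ,   1.        ]]), 'k1': 0.0032419214038446435, 'eye': array([1358.3994727 , -185.59751922,  810.20367208]), 'attitude': array([-127.65376199,    1.17621601,   75.2762244 ])}
top {'mtx': array([[397.55242228,   0.        , 317.07716208],
       [  0.        , 397.55242228, 197.21815055],
       [  0.        ,   0.        ,   1.        ]]), 'k1': -0.04450011621927219, 'eye': array([ 361.64031573,    9.40632657, 1083.38163253]), 'attitude': array([-176.34474077,    0.84898123,  -90.39356673])}
{'mtx': array([[351.19135928,   0.        , 312.99363218],
       [  0.        , 351.19135928, 200.85871248],
       [  0.        ,   0.        ,   1.        ]]), 'k1': -0.026338051661338045, 'tool_from_camera': array([[ 1.23250351e-03, -9.66267542e-01, -2.57537411e-01,
         7.15509876e+01],
       [ 9.99998291e-01,  8.36036839e-04,  1.64894933e-03,
         2.21810231e-01],
       [-1.37801545e-03, -2.57539003e-01,  9.66266921e-01,
        -1.70542002e+02],
       [ 0.00000000e+00,  0.00000000e+00,  0.00000000e+00,
         1.00000000e+00]])}
0.1 [ 205.52017981 -536.56948768  213.24058742] [-1.79913982e+02 -1.37083281e-03  2.09606868e+01] [0.08103297 0.07763303 1.21813455]
```

View pics/scene0.png

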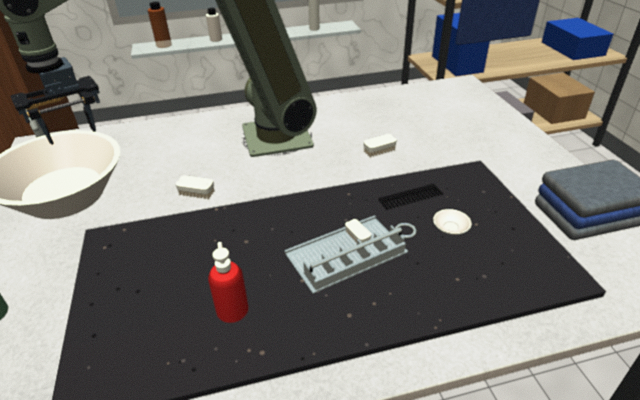

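View pics/top0.png

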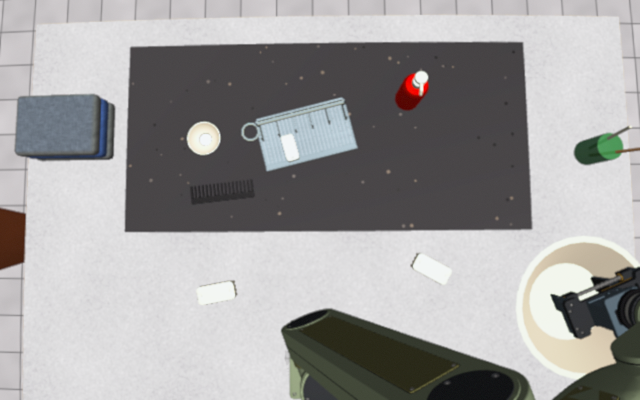

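The scene view shows the rack with its ring at (403,230) and a white brush on its front strip at (358,231). The pump bottle is at (228,290), the dish at (452,222) and the comb at (410,195). In the top view the ring is at (250,131), the rack brush at (290,148), the bottle at (410,90), the dish at (204,138) and the comb at (222,191).

There are three brush candidates in the top view: (290,148) on the rack strip, and (216,292) and (431,268) on the worktop. Only the first is on the front strip as described. I'll enlarge both views to confirm its size.

```bash
python3 - <<'E'
import cv2,numpy as np
t=cv2.imread("pics/top0.png")[85:185,230:370]; s=cv2.imread("pics/scene0.png")[205:305,275:425]
t=cv2.resize(t,None,fx=5,fy=5,interpolation=cv2.INTER_CUBIC); s=cv2.resize(s,None,fx=5,fy=5,interpolation=cv2.INTER_CUBIC)
cv2.imwrite("pics/topc.png",t); cv2.imwrite("pics/scenec.png",s)
E
```

```text
(no output)
```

View pics/topc.png

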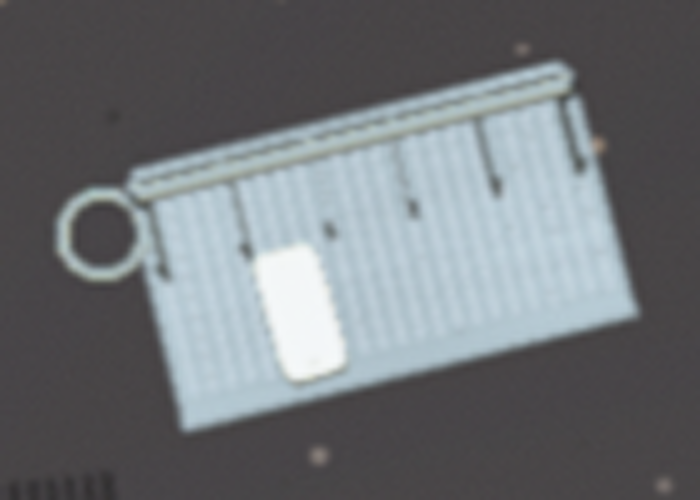

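View pics/scenec.png

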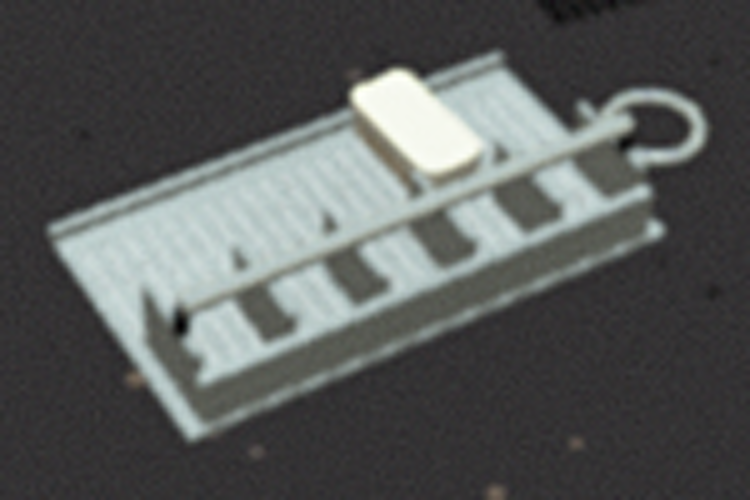

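The crops confirm it. The brush at top (290,148) measures about 135 by 64 crop pixels, which is about 70 x 34 mm, so it is the one meant. It sits on the strip in front of gaps 1 and 2, and the ring is at the left (+y) end. Next I'll fit the rack pose from both views.

```bash
cat > h.py <<'E'
import numpy as np
from scipy.spatial.transform import Rotation as R
from scipy.optimize import least_squares
from workcell import env,cams
def proj(P,c,eye=None,Rc=None):
    if eye is None: eye=c["eye"]; Rc=R.from_euler("xyz",c["attitude"],degrees=True).as_matrix()
    p=(np.atleast_2d(P)-eye)@Rc; s=p[:,:2]/p[:,2:]
    s=s*(1+c["k1"]*(s**2).sum(1,keepdims=True))
    return s@np.diag(np.diag(c["mtx"])[:2])+c["mtx"][:2,2]
def wristcam(st):
    T=cams.get_calibration("wrist")["tool_from_camera"]; Rt=R.from_euler("xyz",st["ee_rot"],degrees=True).as_matrix()
    return Rt@T[:3,3]+st["ee_pos"],Rt@T[:3,:3]
def r2w(P,q): # q=x,y,z,yaw
    return np.atleast_2d(P)@R.from_euler("z",q[3],degrees=True).as_matrix().T+q[:3]
E
cat > fit.py <<'E'
from h import *
ct,cs=cams.get_calibration("top"),cams.get_calibration("scene")
Pt=np.array([[65,115,60],[65,-115,60],[55,139,36],[-52,125,5],[-52,-125,5],[30,69,42],[30,23,42],[30,-23,42],[30,-69,42]],float)
ut=np.array([[137,190],[571,82],[103,234],[183,432],[638,316],[248,258],[331,235],[414,214],[497,193]])/5+[229.6,84.6]
Ps=np.array([[65,115,60],[65,-115,60],[55,139,36],[-52,125,9],[-52,-125,9],[88,-125,0],[88,125,0]],float)
us=np.array([[632,122],[180,305],[655,125],[500,55],[50,230],[190,438],[662,233]])/5+[274.6,204.6]
f=lambda q:np.r_[proj(r2w(Pt,q),ct)-ut,proj(r2w(Ps,q),cs)-us].ravel()
r=least_squares(f,[500,0,20,10],loss="soft_l1"); print(r.x.round(2)); print(f(r.x).reshape(-1,2).round(1).tolist())
b=least_squares(lambda p:np.r_[(proj(p,ct)-(np.array([300,312])/5+[229.6,84.6])).ravel(),(proj(p,cs)-(np.array([418,122])/5+[274.6,204.6])).ravel()],[480,40,50])
print("brush top",b.x, b.fun.round(1),"rack",(R.from_euler("z",-r.x[3],degrees=True).as_matrix()@(b.x-r.x[:3])).round(1))
for y in (92,46,0): print(r2w([65,y,62],r.x).round(1))
E
python3 fit.py
```

```text
[580.42  50.9   18.65  13.76]
[[-0.3, 1.4], [-0.5, 1.1], [0.1, 0.7], [0.4, 0.4], [-0.5, 0.8], [-1.2, -2.1], [-0.7, -1.8], [-0.3, -1.9], [0.2, -2.0], [-1.0, -0.4], [-0.1, -0.6], [-0.6, 0.7], [-0.4, -0.2], [-0.2, -0.7], [-0.3, 0.9], [0.3, 0.9]]
brush top [560.95677563  96.35659878  49.71021215] [-0.3 -0.1 -0.2  0. ] rack [-8.1 48.8 31.1]
[[621.7 155.7  80.7]]
[[632.6 111.   80.7]]
[[643.6  66.4  80.7]]
```

```bash
sed -i 's/,\[30,69,42\],\[30,23,42\],\[30,-23,42\],\[30,-69,42\]//; s/,\[248,258\],\[331,235\],\[414,214\],\[497,193\]//' fit.py; python3 fit.py
```

```text
[582.44  50.73  20.69  13.84]
[[-0.4, 0.5], [-0.5, 0.1], [-0.0, -0.2], [0.4, -0.4], [-0.4, -0.1], [-0.7, -0.6], [0.1, -0.6], [-0.2, 0.6], [-0.2, -0.4], [-0.2, -0.6], [-0.1, 1.1], [0.6, 0.8]]
brush top [560.95677563  96.35659878  49.71021215] [-0.3 -0.1 -0.2  0. ] rack [-9.9 49.4 29. ]
[[623.5 155.6  82.7]]
[[634.5 110.9  82.7]]
[[645.6  66.3  82.7]]
```

Request:
apply_moves([
  [0.037, -0.029, 0, 0.126, -1],
  [0.074, -0.058, 0, 0.126, -1],
  [0.111, -0.087, 0, 0.126, -1],
  [0.148, -0.116, 0, 0.126, -1],
  [0.185, -0.145, 0, 0.126, -1],
], grip_force=10)

```text
time_s: 0.6
ee_pos: [327.0, -333.6, 213.7]
ee_rot: [-180.0, 0.0, 13.7]
force: [0.9, -0.2, 0.0]
gripper_width: 54.6
gripper_force: 0.0
```

Request:
apply_moves([
  [0.034, -0.034, 0, 0, -1],
  [0.068, -0.068, 0, 0, -1],
  [0.102, -0.102, 0, 0, -1],
  [0.136, -0.136, 0, 0, -1],
  [0.17, -0.17, 0, 0, -1],
])

```text
time_s: 1.1
ee_pos: [451.8, -128.0, 213.8]
ee_rot: [180.0, 0.0, 13.7]
force: [-0.6, -0.6, -0.0]
gripper_width: 14.0
gripper_force: 0.0
```

Request:
apply_moves([
  [0.034, -0.034, 0, 0, -1],
  [0.068, -0.068, 0, 0, -1],
  [0.102, -0.102, 0, 0, -1],
  [0.125, -0.125, 0, 0, -1],
  [0.125, -0.125, 0, 0, -1],
])

```text
time_s: 1.6
ee_pos: [544.6, 24.6, 213.1]
ee_rot: [-179.9, -0.0, 14.0]
force: [-0.1, 0.0, -1.2]
gripper_width: 0.7
gripper_force: 0.0
```

```bash
cat > at.py <<'E'
from h import *
Q=np.array([582.4,50.7,20.3,13.84])
s=env.state(); Rr=R.from_euler("z",Q[3],degrees=True).as_matrix()
print("t",s["time_s"],"world",s["ee_pos"].round(1),"rack",(Rr.T@(s["ee_pos"]-Q[:3])).round(1),"yaw-rack",(s["ee_rot"]-[0,0,Q[3]]).round(2),"F",(Rr.T@s["force"]).round(2),"w",s["gripper_width"],s["gripper_force"])
E
python3 at.py
```

```text
t 1.6 world [544.6  24.6 213.1] rack [-42.9 -16.3 192.8] yaw-rack [-1.7994e+02 -1.0000e-02  1.6000e-01] F [-0.04  0.05 -1.16] w 0.6968694821570065 0.0
```

```bash
python3 - <<'E'
from h import *
import cv2
s=env.state(); im=cams.grab_frame("wrist"); cv2.imwrite("pics/w1.png",im); np.savez("w1.npz",p=s["ee_pos"],r=s["ee_rot"])
e,Rc=wristcam(s); c=cams.get_calibration("wrist"); Q=[582.4,50.7,20.3,13.84]
for P in ([65,115,60],[65,-115,60],[55,139,36],[-52,125,9],[-52,-125,9],[30,115,42],[30,69,42],[30,23,42],[30,-23,42],[80,0,33],[-10,49,31]):
    u=proj(r2w(P,Q),c,e,Rc)[0]; print(P,u.round(1)); cv2.circle(im,tuple(u.round().astype(int)),3,(0,0,255),1)
cv2.imwrite("pics/w1m.png",im)
E
```

```text
[65, 115, 60] [151.7  61.5]
[65, -115, 60] [433.8  62.4]
[55, 139, 36] [138.1  76.9]
[-52, 125, 9] [176.1 187.6]
[-52, -125, 9] [417.1 188.5]
[30, 115, 42] [164.8 105.8]
[30, 69, 42] [216.3 105.8]
[30, 23, 42] [268.1 105.8]
[30, -23, 42] [320.1 106. ]
[80, 0, 33] [294.1  47.1]
[-10, 49, 31] [243.2 149.6]
```

View pics/w1m.png

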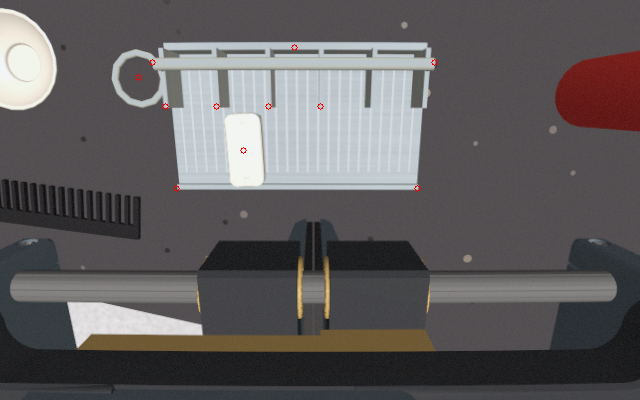

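The wrist view matches the projected pose to about 1 px: rail ends at (152,62) and (434,62), ring at (138,77), brush centred at (244,150). I'm going to the rail over gap 1.

Request:
apply_moves([
  [0.03, -0.03, 0.02, 0, -1],
  [0.06, -0.06, 0.045, 0, -1],
  [0.09, -0.09, 0.07, 0, -1],
  [0.108, -0.108, 0.1, 0, -1],
  [0.108, -0.108, 0.115, 0, -1],
])

```text
time_s: 2.15
ee_pos: [622.0, 152.8, 95.7]
ee_rot: [-180.0, 0.2, 13.8]
force: [-0.3, -0.6, 0.3]
gripper_width: 0.5
gripper_force: 0.0
```

Request:
apply_moves([
  [0, 0, 0, 0, -1],
  [0, 0, 0.004, 0, -1],
  [0, 0, 0.008, 0, -1],
])

```text
time_s: 2.45
ee_pos: [622.9, 150.7, 92.3]
ee_rot: [180.0, -0.1, 13.7]
force: [-0.1, 0.4, -0.5]
gripper_width: 0.3
gripper_force: 0.0
```

```bash
python3 at.py
```

```text
t 2.45 world [622.9 150.7  92.3] rack [63.3 87.4 72. ] yaw-rack [ 1.7998e+02 -1.4000e-01 -1.8000e-01] F [-0.04  0.45 -0.55] w 0.32978209316696105 0.0
```

Request:
apply_moves([
  [0.001, -0.004, 0.004, 0, -1],
  [0.001, -0.004, 0.008, 0, -1],
  [0.001, -0.004, 0.011, 0, -1],
  [0.001, -0.004, 0.011, 0, -1],
])

```text
time_s: 2.85
ee_pos: [622.5, 155.9, 80.0]
ee_rot: [180.0, -0.0, 13.7]
force: [0.7, 0.6, 2.1]
gripper_width: 0.5
gripper_force: 1.0
```

```bash
python3 at.py
```

```text
t 2.85 world [622.5 155.9  80. ] rack [64.1 92.5 59.7] yaw-rack [ 1.7999e+02 -2.0000e-02 -1.0000e-01] F [0.78 0.4  2.07] w 0.5115239485483466 0.9507451811805367
```

Request:
apply_moves([
  [0, 0, 0.001, 0, -1],
  [0, 0, 0.001, 0, -1],
  [0, 0, 0.001, 0, -1],
])

```text
time_s: 3.15
ee_pos: [622.5, 155.9, 79.2]
ee_rot: [180.0, -0.0, 13.7]
force: [-0.4, -0.1, 2.9]
gripper_width: 0.6
gripper_force: 1.2
```

Request:
apply_moves([
  [0, 0, -0.015, 0, -1],
  [0, 0.023, -0.015, 0, -1],
  [0, 0.046, -0.015, 0, -1],
  [0, 0.046, -0.012, 0, -1],
  [0, 0.046, -0.008, 0, -1],
])

```text
time_s: 3.65
ee_pos: [633.2, 111.2, 86.5]
ee_rot: [-180.0, 0.0, 13.7]
force: [0.1, 0.0, 0.4]
gripper_width: 0.7
gripper_force: 0.0
```

Request:
apply_moves([
  [0, 0, 0.004, 0, -1],
  [0, 0, 0.008, 0, -1],
  [0, 0, 0.008, 0, -1],
  [0, 0, 0.008, 0, -1],
])

```text
time_s: 4.05
ee_pos: [632.9, 111.9, 79.0]
ee_rot: [-180.0, 0.0, 13.8]
force: [-1.8, 0.8, 2.2]
gripper_width: 0.6
gripper_force: 1.2
```

```bash
python3 at.py
```

```text
t 4.05 world [632.9 111.9  79. ] rack [63.7 47.3 58.7] yaw-rack [-1.7998e+02  3.0000e-02 -7.0000e-02] F [-1.55  1.21  2.18] w 0.5651715551161804 1.2047502491623163
```

Request:
apply_moves([
  [0, 0, 0, 0, -1],
  [0, 0, -0.015, 0, -1],
  [0, 0.023, -0.015, 0, -1],
  [0, 0.047, -0.015, 0, -1],
  [0, 0.047, -0.008, 0, -1],
])

```text
time_s: 4.55
ee_pos: [646.0, 63.4, 87.8]
ee_rot: [179.9, -0.2, 13.6]
force: [-0.2, 0.7, 0.4]
gripper_width: 0.7
gripper_force: 0.0
```

Request:
apply_moves([
  [0, 0, 0.004, 0, -1],
  [0, 0, 0.008, 0, -1],
  [0, 0, 0.008, 0, -1],
  [0, 0, 0.008, 0, -1],
  [0, 0, 0.008, 0, -1],
])

```text
time_s: 5.05
ee_pos: [644.2, 65.9, 79.2]
ee_rot: [180.0, 0.0, 13.8]
force: [-1.3, -0.6, 2.6]
gripper_width: 0.1
gripper_force: 1.2
```

```bash
python3 at.py
```

```text
t 5.05 world [644.2  65.9  79.2] rack [63.6 -0.  58.9] yaw-rack [ 1.8e+02  2.0e-02 -7.0e-02] F [-1.37 -0.31  2.58] w 0.10548615951382913 1.1709690559655428
```

All three touches registered. I'm raising and opening the hand, then moving over the brush's near end, and refining the brush pose from the wrist picture.

Request:
apply_moves([
  [0, 0, -0.04, 0, -1],
  [-0.02, -0.01, -0.055, 0, 0.3],
  [-0.06, -0.03, -0.055, 0, 0.3],
  [-0.095, -0.049, -0.055, 0, 0.3],
  [-0.104, -0.049, -0.055, 0, 0.3],
])

```text
time_s: 5.55
ee_pos: [527.3, 89.9, 133.8]
ee_rot: [-179.9, 0.2, 13.8]
force: [1.0, -1.0, -0.1]
gripper_width: 29.3
gripper_force: 0.0
```

```bash
python3 - <<'E'
from h import *
c=cams.get_calibration("wrist"); d=np.load("w1.npz"); e,Rc=wristcam({"ee_pos":d["p"],"ee_rot":d["r"]}); Q=np.array([582.4,50.7,20.3,13.84])
import cv2
im=cv2.imread("pics/w1.png"); m=(im.min(2)>215).astype(np.uint8); m[:, :205]=0; m[:,280:]=0; m[:105]=0; m[192:]=0
n,l,st,ce=cv2.connectedComponentsWithStats(m); k=1+st[1:,4].argmax(); ct=max(cv2.findContours((l==k).astype(np.uint8),0,1)[0],key=len)[:,0].astype(float)
# intersect each contour pixel with rack z=31
o=[]
for u in ct:
    r=least_squares(lambda p:(proj(r2w([p[0],p[1],31],Q),c,e,Rc)[0]-u),[-10,49]).x; o.append(r)
print(cv2.minAreaRect(np.float32(o)))
E
python3 at.py
```

```text
((-10.935951232910156, 48.770469665527344), (67.97090148925781, 33.226844787597656), 2.1447932720184326)
t 5.55 world [527.3  89.9 133.8] rack [-44.1  51.3 113.5] yaw-rack [-179.9     0.18   -0.  ] F [ 0.73 -1.21 -0.05] w 29.30112060327504 0.0
```

Request:
apply_moves([
  [0, 0, 0, 0, 0.3],
  [0, 0, 0, 0, 0.3],
  [0.002, 0, 0.03, 0, 0.3],
  [0.002, 0, 0.06, 0, 0.3],
  [0.002, 0, 0.07, 0, 0.3],
])

```text
time_s: 6.05
ee_pos: [533.4, 88.5, 61.1]
ee_rot: [-180.0, 0.2, 13.7]
force: [-0.0, -0.2, 0.2]
gripper_width: 58.9
gripper_force: 0.0
```

```bash
python3 at.py
```

```text
t 6.05 world [533.4  88.5  61.1] rack [-38.5  48.5  40.8] yaw-rack [-1.7997e+02  2.4000e-01 -1.5000e-01] F [-0.07 -0.2   0.15] w 58.88734361214403 0.0
```

Request:
apply_moves([
  [0, 0, 0.012, 0, 0.3],
  [0, 0, 0.024, 0, 0.3],
  [0, 0, 0.026, 0, 0.3],
  [0, 0, 0.026, 0, 0.3],
], grip_force=5)

```text
time_s: 6.45
ee_pos: [534.0, 88.9, 38.0]
ee_rot: [180.0, -0.0, 13.7]
force: [0.6, -0.6, 0.1]
gripper_width: 59.2
gripper_force: 0.0
```

Request:
apply_moves([
  [0, 0, 0, 0, 0],
  [0, 0, 0, 0, -0.15],
  [0, 0, 0, 0, -0.3],
  [0, 0, 0, 0, -0.4],
  [0, 0, 0, 0, -0.4],
], grip_force=5)

```text
time_s: 6.95
ee_pos: [534.0, 89.0, 38.4]
ee_rot: [180.0, -0.1, 13.7]
force: [-0.5, 0.0, 2.2]
gripper_width: 34.0
gripper_force: 5.0
```

```bash
python3 at.py
```

```text
t 6.95 world [534.   89.   38.4] rack [-37.8  48.8  18.1] yaw-rack [ 1.7999e+02 -5.0000e-02 -1.0000e-01] F [-0.51  0.15  2.25] w 33.97472180578068 4.968899376690388
```

Request:
apply_moves([
  [0, 0.008, 0, 0, -0.4],
  [0, 0.018, 0, 0, -0.4],
  [0, 0.028, 0, 0, -0.4],
  [0, 0.038, 0, 0, -0.4],
  [0, 0.044, 0, 0, -0.4],
])

```text
time_s: 7.45
ee_pos: [544.9, 45.2, 38.4]
ee_rot: [-180.0, -0.1, 13.7]
force: [-0.3, 3.9, 5.5]
gripper_width: 34.0
gripper_force: 5.0
```

Request:
apply_moves([
  [0, 0.004, 0, 0, -0.4],
  [0, 0.005, 0, 0, -0.4],
  [0, 0.005, 0, 0, -0.4],
])

```text
time_s: 7.75
ee_pos: [546.0, 40.4, 38.4]
ee_rot: [180.0, -0.1, 13.7]
force: [-0.5, 1.6, 5.4]
gripper_width: 34.3
gripper_force: 5.0
```

```bash
python3 at.py; python3 - <<'E'
from h import *
import cv2
s=env.state(); im=cams.grab_frame("wrist"); np.savez("w2.npz",p=s["ee_pos"],r=s["ee_rot"])
e,Rc=wristcam(s); c=cams.get_calibration("wrist"); Q=[582.4,50.7,20.3,13.84]
for P in ([30,23,42],[30,-23,42],[80,0,33],[-11,0,31],[24,0,31],[24,17,31],[24,-17,31]):
    u=proj(r2w(P,Q),c,e,Rc)[0]; cv2.circle(im,tuple(u.round().astype(int)),3,(0,0,255),1)
cv2.imwrite("pics/w2.png",im)
E
```

```text
t 7.75 world [546.   40.4  38.4] rack [-37.8  -1.3  18.1] yaw-rack [ 1.7999e+02 -7.0000e-02 -1.6000e-01] F [-0.1   1.64  5.45] w 34.252398949258634 4.978448543697596
```

View pics/w2.png

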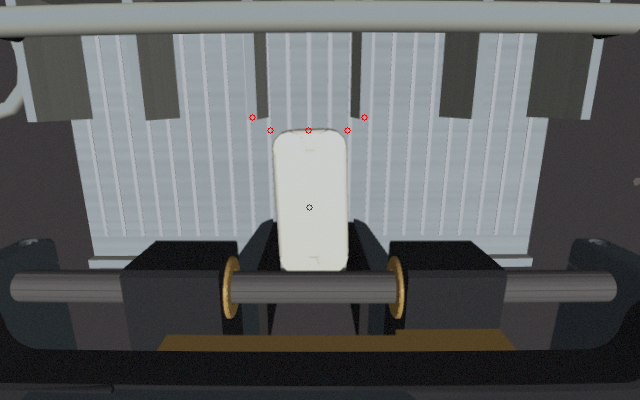

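The brush is gripped at its near end and lined up with gap 3. Its front edge is at (310,130), and the divider tips are at (262,118) and (355,118). Now I'm pushing it in along x.

Request:
apply_moves([
  [0.006, -0.001, 0, 0, -0.4],
  [0.012, -0.001, 0, 0, -0.4],
  [0.018, -0.001, 0, 0, -0.4],
  [0.024, -0.001, 0, 0, -0.4],
  [0.03, -0.001, 0, 0, -0.4],
])

```text
time_s: 8.3
ee_pos: [572.3, 47.6, 37.6]
ee_rot: [180.0, 0.3, 13.7]
force: [-4.8, -0.9, 6.6]
gripper_width: 33.9
gripper_force: 5.0
```

```bash
python3 at.py
```

```text
t 8.3 world [572.3  47.6  37.6] rack [-10.5  -0.6  17.3] yaw-rack [ 1.7997e+02  3.1000e-01 -1.2000e-01] F [-4.88  0.32  6.57] w 33.864860859429825 5.002121266443282
```

Request:
apply_moves([
  [0.005, 0, 0, 0, -0.4],
  [0.01, 0, 0, 0, -0.4],
  [0.014, 0, 0, 0, -0.4],
  [0.017, 0, 0, 0, -0.4],
  [0.017, 0, 0, 0, -0.4],
])

```text
time_s: 8.8
ee_pos: [589.8, 51.8, 37.6]
ee_rot: [180.0, 0.2, 13.7]
force: [-3.1, -1.2, 4.6]
gripper_width: 33.9
gripper_force: 5.0
```

```bash
python3 at.py; python3 - <<'E'
from h import *
import cv2
s=env.state(); im=cams.grab_frame("wrist")
e,Rc=wristcam(s); c=cams.get_calibration("wrist"); Q=[582.4,50.7,20.3,13.84]
for P in ([30,23,42],[30,-23,42],[80,0,33],[10,0,31],[45,0,31],[45,17,31],[45,-17,31]):
    u=proj(r2w(P,Q),c,e,Rc)[0]; cv2.circle(im,tuple(u.round().astype(int)),3,(0,0,255),1)
cv2.imwrite("pics/w3.png",im)
E
```

```text
t 8.8 world [589.8  51.8  37.6] rack [ 7.4 -0.7 17.3] yaw-rack [ 1.7995e+02  1.9000e-01 -1.2000e-01] F [-3.27 -0.42  4.56] w 33.8976068551182 5.001892223954201
```

View pics/w3.png

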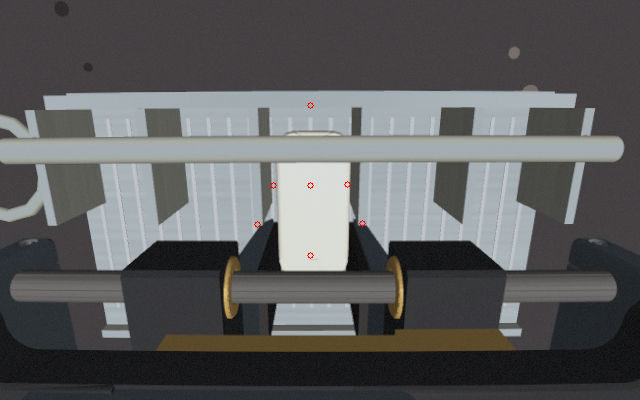

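The brush is straight in gap 3 but its near edge is at row 270 against 255 for home, so it is about 6 mm short. I'll release, back off, close the fingers and push on the near end.

Request:
apply_moves([
  [0, 0, 0, 0, -0.1],
  [0, 0, 0, 0, 0.1],
  [0, 0, 0, 0, 0.1],
  [-0.02, -0.001, 0, 0, 0.1],
  [-0.042, -0.001, 0, 0, 0.1],
])

```text
time_s: 9.35
ee_pos: [549.9, 44.6, 37.6]
ee_rot: [180.0, -0.0, 13.8]
force: [0.4, 0.5, 0.1]
gripper_width: 50.3
gripper_force: 0.0
```

Request:
apply_moves([
  [0, 0, 0, 0, -0.4],
  [0, 0, 0, 0, -1],
  [0, 0, 0, 0, -1],
  [0, 0, 0, 0, -1],
  [0, 0, 0, 0, -1],
])

```text
time_s: 9.85
ee_pos: [550.4, 44.6, 37.9]
ee_rot: [180.0, -0.0, 13.7]
force: [0.4, 0.2, -0.6]
gripper_width: 13.2
gripper_force: 0.0
```

```bash
python3 at.py
```

```text
t 9.85 world [550.4  44.6  37.9] rack [-32.5   1.7  17.6] yaw-rack [ 1.7999e+02 -3.0000e-02 -9.0000e-02] F [ 0.43  0.15 -0.55] w 13.17011572773262 0.0
```

Request:
apply_moves([
  [0, 0.002, 0, 0, -1],
  [0.006, 0.002, 0, 0, -1],
  [0.012, 0.002, 0, 0, -1],
  [0.017, 0.002, 0, 0, -1],
  [0.021, 0.002, 0, 0, -1],
])

```text
time_s: 10.35
ee_pos: [570.9, 47.6, 37.9]
ee_rot: [180.0, 0.0, 13.7]
force: [-1.1, -0.2, 1.3]
gripper_width: 0.1
gripper_force: 0.6
```

Request:
apply_moves([
  [0.002, 0, 0, 0, -1],
  [0.004, 0, 0, 0, -1],
  [0.005, 0, 0, 0, -1],
  [0.005, 0, 0, 0, -1],
])

```text
time_s: 10.75
ee_pos: [575.2, 48.7, 37.8]
ee_rot: [-180.0, 0.0, 13.7]
force: [-0.4, -0.7, 0.4]
gripper_width: 0.2
gripper_force: 0.6
```

```bash
python3 at.py
```

```text
t 10.75 world [575.2  48.7  37.8] rack [-7.5 -0.2 17.5] yaw-rack [-1.8e+02  4.0e-02 -1.0e-01] F [-0.51 -0.59  0.42] w 0.2123317924205452 0.6128443469060585
```

Request:
apply_moves([
  [0.001, 0, 0, 0, -1],
  [0.002, 0, 0, 0, -1],
  [0.003, 0, 0, 0, -1],
  [0.004, 0, 0, 0, -1],
  [0.004, 0, 0, 0, -1],
])

```text
time_s: 11.25
ee_pos: [575.2, 48.7, 37.9]
ee_rot: [-180.0, 0.5, 13.8]
force: [-10.5, -3.5, 8.1]
gripper_width: 0.6
gripper_force: 5.4
```

```bash
python3 at.py
```

```text
t 11.25 world [575.2  48.7  37.9] rack [-7.5 -0.2 17.6] yaw-rack [-1.7998e+02  5.2000e-01 -8.0000e-02] F [-11.01  -0.88   8.12] w 0.5665095346956066 5.408008676022291
```

The push stopped dead and the force rose to 11 N, so the brush is against the back stop. Backing off, raising the hand and checking.

Request:
apply_moves([
  [-0.015, 0, 0, 0, -1],
  [-0.05, 0, 0, 0, -1],
  [-0.06, 0, -0.04, 0, -1],
  [-0.06, 0, -0.09, 0, -1],
  [-0.06, 0, -0.13, 0, -1],
])

```text
time_s: 11.75
ee_pos: [521.8, 35.5, 170.5]
ee_rot: [180.0, -0.2, 13.7]
force: [0.9, -0.1, 0.1]
gripper_width: 0.3
gripper_force: 0.0
```

Request:
apply_moves([
  [0, 0, 0, 0, -1],
  [0, 0, 0, 0, -1],
  [0, 0, 0, 0, -1],
])

```text
time_s: 12.05
ee_pos: [520.4, 35.4, 166.7]
ee_rot: [-180.0, 0.1, 13.7]
force: [0.4, -0.1, 0.1]
gripper_width: 0.5
gripper_force: 0.0
```

```bash
python3 at.py; python3 - <<'E'
from h import *
import cv2
s=env.state(); im=cams.grab_frame("wrist")
e,Rc=wristcam(s); c=cams.get_calibration("wrist"); Q=[582.4,50.7,20.3,13.84]
for P in ([30,23,42],[30,-23,42],[80,0,33],[10,0,31],[10,17,31],[10,-17,31],[45,17,31],[45,-17,31]):
    u=proj(r2w(P,Q),c,e,Rc)[0]; cv2.circle(im,tuple(u.round().astype(int)),2,(0,0,255),1)
cv2.imwrite("pics/w4.png",im)
E
```

```text
t 12.05 world [520.4  35.4 166.7] rack [-63.9   0.  146.4] yaw-rack [-1.7998e+02  1.1000e-01 -1.0000e-01] F [ 0.35 -0.18  0.09] w 0.5446040735174621 0.0
```

View pics/w4.png

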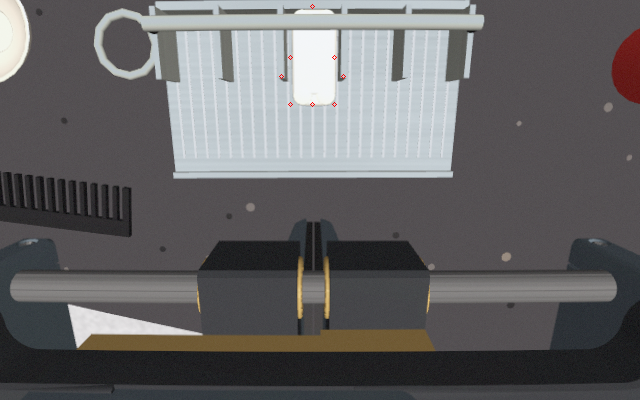

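The brush fills the third gap, with its near edge at row 104 exactly on the predicted home line and its centre at column 314, about 1 mm off the middle. The hand is clear and the dish and comb look undisturbed, so I'm handing in.

```bash
python3 -c "
from workcell import env
print(env.job_done())"
```

```text
the job is handed in; nothing more can be done
None
```

I touched the rail over gaps one, two and three in order, pushed the nail brush flat into the third gap against the back stop, and handed the job in at about 12 s with the hand clear; the hand-in returned no verdict.

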